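# Run a thread tap to the bottom, half a turn forward and a quarter back

### The arm

A 6-joint arm with a two-finger parallel gripper is mounted at the origin on a cart in front of the work surface, level with it; the furniture and walls round the work are solid. World frame = base frame: x ahead of the robot, y to its left, z up, the work surface at z = 0. Lengths are in m, angles in rad, forces in N, time in s.
With the tool pointing down it reaches from about 0.35 to 0.85 m from the base axis. Payload 8.1 kg.
Tool frame: the origin (TCP) lies between the finger pads; the fingertips stand 25 mm ahead of it and the grasp point (between the pads) lies 6 mm ahead of it; z points along the fingers, y is the line along which they close (so a half turn about z gives the same grasp; the last joint's range is limited). The gripper opens to 85 mm and grips with 20 to 120 N. Pads are 22 mm wide; open, the fingers measure 114 mm over their backs; the gripper's body (76 mm by 85 mm) begins 54 mm behind the grasp point. The pads swing forward as they close: fully open they stand 13 mm farther back than shut.
Start: joints at [-1.204, 0.13, 1.488, -0, 1.523, -0.085], TCP at [0.262, -0.54, 0.256] pointing down, gripper open.
Joint ranges: [-2.96, 2.96], [-0.89, 2.26], [0.02, 2.5], [-1.34, 4.48], [0, 2.73], [-2.66, 2.66]. Speed limits (rad/s): [2.39, 2.39, 2.79, 3.14, 3.14, 3.14].

### API

Orientations are given as a unit quaternion [x, y, z, w].
In Python, from plant import bot gives the robot as it stands.
- The arm moves only by the tool jog_arm, never from a script. Its argument "plan" is a list of rows, each an object with "rotation": the turn, a rotation vector about the tool's x, y, z in normalised numbers (1 is pi rad), a list of three; "travel": the shift along the tool's x, y, z in shares of 800 mm (1.0 is 800 mm), a list of three; "claw": the opening, from -1 (shut) to 1 (fully open). In form: [{"rotation": [ax, ay, az], "travel": [dx, dy, dz], "claw": claw}, ...]. A call has 1 to 5 rows; each row is the pose to reach, as a shift and turn from the pose commanded when the call began, along the tool's axes at that moment; what a row does not reach only later rows make up. A row lasts 1/8 s, in which the tool goes at most 62.5 mm and 10.7 degrees, less where a joint would pass 70% of its speed; a pose out of reach is approached as far as the arm can. A call with a gripper value outside its range is refused whole. The fingers move at their own pace and stop on an object; the grip force is fixed at half the most. Time passes only in rows, so rows that repeat a pose let the fingers close. It gives the time, the measured TCP pose, the force, the opening and the grip force at its end, in the units of the state.
- bot.state(): the state, without advancing time (a new reading comes with each control period).
- bot.grab_frame(name): name is "scene" or "top"; returns (picture, depth): 400x640x3 uint8, blue, green, red; 400x640 float32, m along the optical axis (not along the pixel's ray), 0 where there is no reading.
- bot.camera_info(name): a dict with "camera_matrix" (3x3 intrinsics, pixels), "k1" (the pictures are not rectified: a ray, as slopes to the right and down, at radius r is drawn at 1 + k1 r^2 times it, then the intrinsics apply), "origin" and "attitude" of the camera in the world. Camera axes: x right, y down, z forward; pixel columns grow to the right and rows downward; lengths in m; the calibration is good to about 2 mm. A picture is of the moment at which its call begins. camera_info takes no time and is no camera call.
- bot.job_done(): hands the job in; it is judged then, once.
The state is a dict: "clock": time; "joints": joint angles; "joint_velocities": joint speeds; "joint_torque": joint torques, N m; "ee_pos": TCP position; "tcp_rot": TCP orientation; "wrist_force": force on the tool from outside, world axes, zero at the start; "ft_torque": the same for the moment, N m; "opening": finger opening in m; "grip_force": force on a finger pad.
Only numpy, scipy, OpenCV 4.12 (cv2) and the standard library are available. Lean on these libraries where they do the work, as an engineer would, in place of code of your own. Each camera call takes 0.05 s, during which the arm holds its last target. There are 200 camera calls.

### The job

Put the loose crank on the square of the thread tap that stands in the bench clamp, and run the tap in by the crank's red knob the way a tap is run: half a turn forward (clockwise from above), a quarter turn back, half a turn forward again, a quarter back, and forward until, about one turn deep, it bottoms and the brass slip clutch just gives; stop at once there, for more slipping strips the thread. Do it gently, never forcing or jamming the tap; leave the crank sitting fully down on the square, let go of it, and leave the other things on the table where they are.

Things in the scene. Friction and masses are not known exactly. Their poses are not given: they have to be found in the camera images.
- stand: green bench clamp fixed to the table: base 150 x 100 x 12 mm, a steel boss 46 x 50 mm in its jaws (top at 43 mm) and a brass clutch ring of 35 mm diameter on the boss (43 to 49 mm). Origin: centre of the underside, on the tap's axis; z up. Only the tap and what sits on it stand higher than 49 mm.
- tap: steel thread tap upright in the boss, started in its thread: it cannot be pulled out, only turns about its z axis (up) and sinks 3 mm a turn forward. Shank 16 mm diameter, round shoulder 26 mm, above it a square 14 x 14 mm, 21 mm high, its last 5 mm tapered to 9.6 mm, sides parallel to this body's x and y. Origin: on the axis, 30 mm below the shoulder's top.
- tap_shoulder (a point): middle of the top face of the tap's shoulder (foot of the square), about 73 mm above the table at the start; axes as tap. The crank's underside rests here when fully seated.
- crank: loose dark steel crank, about 0.35 kg, flat on the table, knob up. Hub 30 x 30 x 28 mm with a 15.5 mm square socket right through (0.75 mm play a side on the tap's square, some 6 degrees of turning play each way), sides parallel to the hub's; any of four quarter turns fits. Origin: centre of the hub's underside; z up, x along the arm to the knob. Arm 16 mm wide, 8 mm thick, level with underside.
- crank_knob (a point): grip point on the axis of the crank's red knob, 60 mm from the hub's axis along the crank's x, 29 mm above the crank's underside. The knob, 22 mm diameter, stands from 9 to 47 mm above the underside and spins freely about its own upright axis: it can be held in a fixed grasp and carried round in a circle. Gap between knob and hub 34 mm.
- feed (a joint): rad: how far the tap has gone forward from its start, its deepest so far (3.14: half a turn of new thread). Never goes back. Counts only to 5.8, though the thread goes on: the bottom lies 0.15 to 0.9 rad further, differently each time. New thread takes about 5 N sideways at the knob (6 N past 5.8).
- backoff (a joint): rad: how far the tap is now turned back from its deepest point (1.57: a quarter turn). Turning back, and forward again up to the deepest point, takes about 1 N at the knob.
- clutch (a joint): rad: how far the brass slip clutch has slipped since the start. 0 until the tap bottoms; from then on it slips with the tap, at about 10 N at the knob, and stays where it is left. Slipping by more than 0.25 strips the thread.
- kiwi_b: loose kiwi, 49 x 72 x 44 mm, lying on the table, bystander
- kiwi_a: loose kiwi, 53 x 74 x 44 mm, lying on the table, bystander
Things that resemble listed ones, but are neither listed nor needed, are in the scene too. Leave any orange or purple look-alike of the crank alone.

How it is judged:
By the outcome, as a careful person would: the job done as asked, in the order asked, and still so for the second after the job is handed in, with the robot touching nothing.
It also fails if it takes over 72 s, if anything falls off the work surface, if the arm or the gripper's body presses on something with over 40 N, if the wrist force passes 120 N, or if a joint passes its speed limit or range.

## Working session

There is one attempt and no reset: what is moved stays moved. The work goes in short steps, Python scripts to look and compute and a tool call to move; the robot and the scene stay as the last step left them, time stands still between calls to the robot, and variables do not carry over. Pictures are saved under pics/ and viewed, at most 10 in all, crops included, and the job is handed in when it is done.

Besides the shell and the picture viewer there is one more tool, called in YAML: its name, and indented under it one key for each argument. jog_arm: Moves the arm, as the interface text tells. Its arguments: {"type":"object","properties":{"plan":{"type":"array","items":{"type":"object","properties":{"rotation":{"type":"array","items":{"type":"number"}},"travel":{"type":"array","items":{"type":"number"}},"claw":{"type":"number"}}}}},"required":["plan"]}

```bash
ls; mkdir -p pics; cat > h.py <<'E'
import numpy as np, cv2
from scipy.spatial.transform import Rotation as R
from plant import bot
def cloud(name):
    im,d=bot.grab_frame(name); ci=bot.camera_info(name)
    K=np.array(ci["camera_matrix"]); k1=ci["k1"]
    v,u=np.mgrid[0:400,0:640]
    pts=np.stack([u.ravel(),v.ravel()],1).astype(np.float64)[:,None]
    n=cv2.undistortPoints(pts,K,np.array([k1,0,0,0.]))[:,0].reshape(400,640,2)
    pc=np.dstack([n[...,0]*d,n[...,1]*d,d])
    a=np.array(ci["attitude"]); Rm=R.from_quat(a).as_matrix() if a.size==4 else a
    return im,d,pc@Rm.T+np.array(ci["origin"])
E
python3 - <<'E'
from h import *
print(bot.state())
for n in ("scene","top"):
    print(bot.camera_info(n))
    im,d,P=cloud(n); cv2.imwrite(f"pics/{n}0.png",im); np.save(f"{n}0.npy",P)
E
```

```text
pics
{'clock': 0.0, 'joints': array([-1.20441585e+00,  1.31148314e-01,  1.48929336e+00,  2.60843352e-05,
        1.52299303e+00, -8.54177070e-02]), 'joint_velocities': array([-1.45494155e-03,  8.56726572e-05, -3.49062273e-04, -9.58769292e-04,
        7.58726061e-04,  7.72887818e-04]), 'joint_torque': array([ 1.28803309e-03, -5.69404364e+01, -5.00545156e+01, -4.84017050e-05,
        1.48191716e-02,  3.19157232e-05]), 'ee_pos': array([ 0.26178725, -0.53931559,  0.25524433]), 'tcp_rot': array([ 9.74592849e-01,  2.23981988e-01, -1.16063348e-04, -9.13775669e-04]), 'wrist_force': array([-0.05724275, -0.83889543, -0.28730293]), 'ft_torque': array([ 0.00847108,  0.03222199, -0.05161495]), 'grip_force': 0.0, 'opening': 0.0851356778975369}
{'camera_matrix': array([[444.70508185,   0.        , 316.328129  ],
       [  0.        , 444.70508185, 198.74867631],
       [  0.        ,   0.        ,   1.        ]]), 'k1': -0.08814220563594476, 'origin': array([-0.42597324,  0.49645298,  0.92515029]), 'attitude': array([-0.46213344,  0.77306845, -0.37139712,  0.22552612])}
{'camera_matrix': array([[505.68844337,   0.        , 325.44436578],
       [  0.        , 505.68844337, 205.21057584],
       [  0.        ,   0.        ,   1.        ]]), 'k1': -0.10277927292439736, 'origin': array([0.41873122, 0.0160782 , 1.41739471]), 'attitude': array([ 0.70975619, -0.70357187,  0.03051285, -0.01737057])}
```

View pics/top0.png

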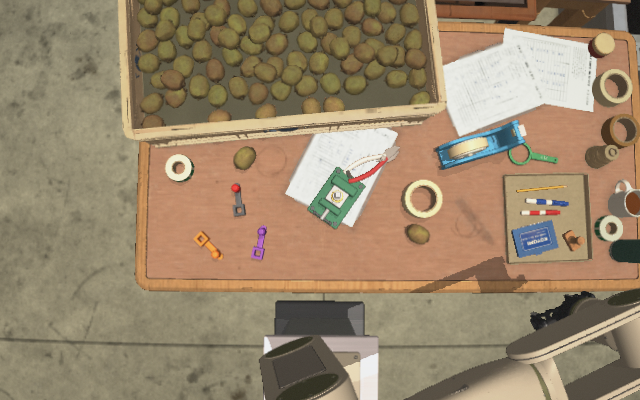

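View pics/scene0.png

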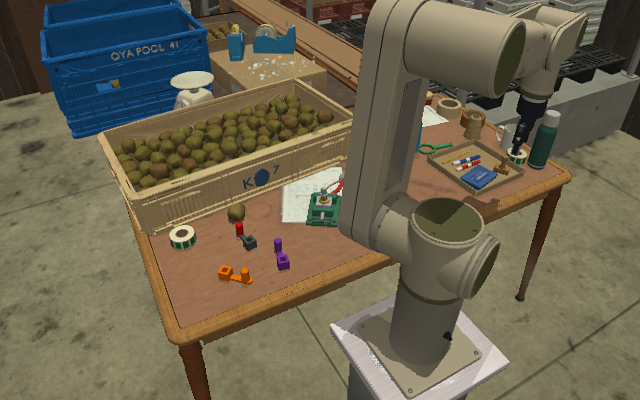

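The top picture shows the crank with its red knob at (236,188) and hub at (239,211). The clamp and tap are at (336,197), the kiwis at (245,157) and (417,234), and the orange and purple look-alikes are below. The crate wall lies just ahead of the clamp.

```bash
python3 - <<'E'
from h import *
im=cv2.imread("pics/top0.png"); P=np.load("top0.npy")
c1=cv2.resize(im[165:235,205:275],(560,560),interpolation=cv2.INTER_CUBIC)
c1=c1[:, :]
c2=cv2.resize(im[160:235,295:375],(560,525),interpolation=cv2.INTER_CUBIC)
o=np.zeros((400,800,3),np.uint8); o[:,:400]=cv2.resize(c1,(400,400)); o[:,400:]=cv2.resize(c2,(400,375+0))[:0].shape and cv2.resize(c2,(400,400))
cv2.imwrite("pics/crop0.png",o)
hsv=cv2.cvtColor(im,cv2.COLOR_BGR2HSV).astype(int)
h,s,v=hsv[...,0],hsv[...,1],hsv[...,2]
def box(m,a): z=np.zeros_like(m); z[a[0]:a[1],a[2]:a[3]]=1; return m&z
B=(170,230,215,260)
red=box(((h<6)|(h>174))&(s>180)&(v>120),B)
print("red",red.sum(),np.median(P[red],0),P[red][:,2].max(), P[red&(P[...,2]>.04)].mean(0))
hub=box((P[...,2]>.018)&(P[...,2]<.04)&(s<120),B)
print("hub",hub.sum(),np.median(P[hub],0),cv2.minAreaRect((P[hub][:,:2]*1000).astype(np.float32)))
dk=box((s<110)&(v<140)&(P[...,2]>.003),B); print("dark",dk.sum(),cv2.minAreaRect((P[dk][:,:2]*1000).astype(np.float32)))
T=(160,235,300,370)
for lo,hi in((.03,.046),(.0465,.056),(.066,.08),(.085,.1)):
    m=box((P[...,2]>lo)&(P[...,2]<hi),T)
    if m.sum()>2: print(lo,m.sum(),P[m].mean(0),cv2.minAreaRect((P[m][:,:2]*1000).astype(np.float32)))
g=box((h>60)&(h<90)&(s>100),T); print("green",cv2.minAreaRect((P[g&(P[...,2]<.02)][:,:2]*1000).astype(np.float32)))
# crate front wall & heights
for u in (200,250,336,400): print("crate",[tuple(np.round(P[r,u],3)) for r in (120,128,134,140)])
k=P[150:165,238:254].reshape(-1,3); k=k[k[:,2]>.01]; print("kiwi",k.min(0),k.max(0))
E
```

```text
red 39 [0.55705666 0.23801655 0.04615588] 0.05228053100768615 [0.55744787 0.23824594 0.04634355]
hub 101 [0.49998002 0.23128368 0.02800033] ((516.2970581054688, 232.6002655029297), (65.88687896728516, 30.689868927001953), 6.2824249267578125)
dark 186 ((500.2200927734375, 225.42642211914062), (145.31817626953125, 49.51243209838867), 27.322242736816406)
0.03 635 [ 0.53669373 -0.03950556  0.03899374] ((526.476806640625, -32.413230895996094), (75.66105651855469, 124.61335754394531), 55.7768440246582)
0.0465 70 [ 0.53405212 -0.04017338  0.04929772] ((538.9013061523438, -42.36713409423828), (43.89555358886719, 88.11215209960938), 60.627227783203125)
0.066 42 [ 0.53574998 -0.03914152  0.07301156] ((536.1163330078125, -39.213592529296875), (21.45297622680664, 24.577577590942383), 89.63362884521484)
0.085 26 [ 0.53594094 -0.03934966  0.0914215 ] ((535.97314453125, -39.906368255615234), (13.463618278503418, 11.369705200195312), 89.48136901855469)
green ((0.0, 0.0), (0.0, 0.0), 0.0)
crate [(np.float64(0.741), np.float64(0.336), np.float64(0.063)), (np.float64(0.698), np.float64(0.313), np.float
[... 234 characters left out ...]
p.float64(0.158)), (np.float64(0.711), np.float64(0.203), np.float64(0.021)), (np.float64(0.697), np.float64(0.205), np.float64(0.008))]
crate [(np.float64(0.721), np.float64(-0.032), np.float64(0.158)), (np.float64(0.731), np.float64(-0.037), np.float64(0.023)), (np.float64(0.718), np.float64(-0.038), np.float64(0.0)), (np.float64(0.7), np.float64(-0.038), np.float64(0.006))]
crate [(np.float64(0.751), np.float64(-0.214), np.float64(0.044)), (np.float64(0.737), np.float64(-0.221), np.float64(0.004)), (np.float64(0.721), np.float64(-0.221), np.float64(0.0)), (np.float64(0.704), np.float64(-0.222), np.float64(-0.003))]
kiwi [0.41873122 0.0160782  0.02191302] [0.66444094 0.23408689 1.41739471]
```

View pics/crop0.png

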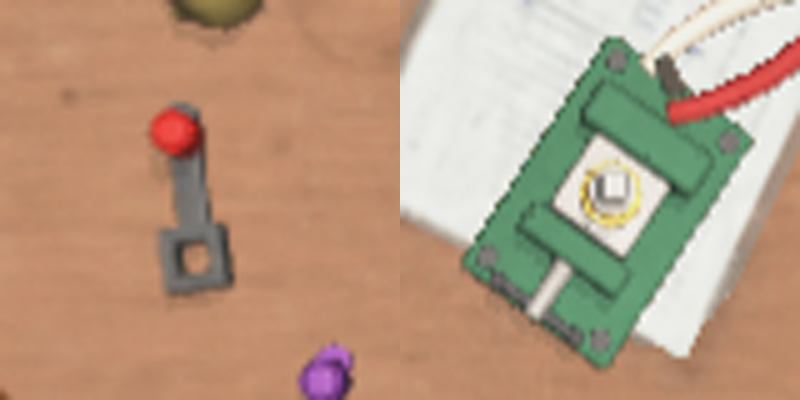

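The crop shows the crank's knob at left and hub below it, with its arm about 7° off world x. At right are the clamp, the brass ring and the tap square, whose yaw needs a closer look.

```bash
python3 - <<'E'
from h import *
A=[];C=[]
for i in range(6):
    A.append(bot.grab_frame("top")[0].astype(float)); C.append(bot.grab_frame("scene")[0].astype(float))
print("noise",np.std(A,0).mean(),np.std(C,0).mean())
a=np.mean(A,0);c=np.mean(C,0); np.save("topavg.npy",a);np.save("sceneavg.npy",c)
def proj(name,X):
    ci=bot.camera_info(name); K=ci["camera_matrix"]; Rm=R.from_quat(ci["attitude"]).as_matrix()
    x=(np.array(X)-ci["origin"])@Rm; n=x[:,:2]/x[:,2:]; r2=(n**2).sum(1,keepdims=True)
    n=n*(1+ci["k1"]*r2); return n*444.70508185+0 if 0 else n*[K[0,0],K[1,1]]+[K[0,2],K[1,2]]
t=[[.536,-.0395,.094],[.536,-.0395,.073]]
pt=proj("top",t);ps=proj("scene",t);print(pt,ps)
o=[]
for im,p in((a,pt),(c,ps)):
    u,v=np.round(p.mean(0)).astype(int); w=im[v-10:v+11,u-10:u+11].clip(0,255).astype(np.uint8)
    o.append(cv2.resize(w,(399,399),interpolation=cv2.INTER_NEAREST)); print(u,v)
cv2.imwrite("pics/tap.png",np.hstack(o))
E
```

```text
noise 0.7426338648749665 0.46533199585905793
[[337.44512262 194.93056642]
 [337.11059107 195.62163524]] [[324.07206877 187.50990733]
 [324.03606181 192.86537676]]
337 195
324 190
```

View pics/tap.png

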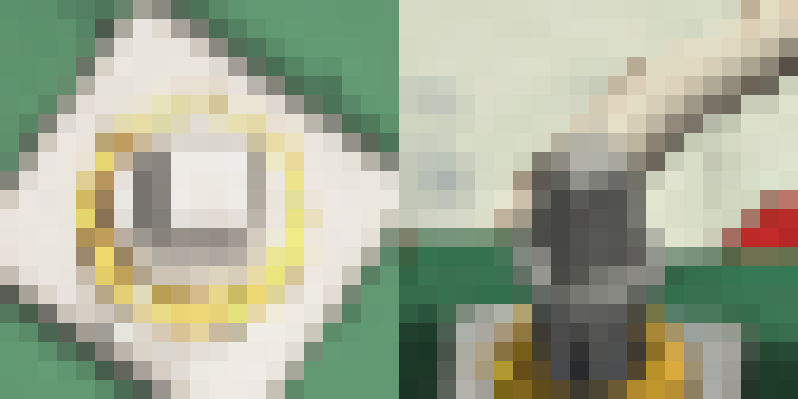

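The top view (left) shows the tap's square almost axis-aligned in the picture, around (337,195), with side faces visible on its left and lower sides. A render fit will refine yaw and centre.

```bash
cat >> h.py <<'E'
def proj(name,X):
    ci=bot.camera_info(name); K=ci["camera_matrix"]; Rm=R.from_quat(ci["attitude"]).as_matrix()
    x=(np.array(X)-ci["origin"])@Rm; n=x[:,:2]/x[:,2:]; r2=(n**2).sum(1,keepdims=True)
    return n*(1+ci["k1"]*r2)*[K[0,0],K[1,1]]+[K[0,2],K[1,2]]
E
cat > fit.py <<'E'
from h import *
from scipy.optimize import minimize
S=16
def cost(p,name,im,u0,v0,w,ret=False):
    x,y,yaw=p[0]/1e3,p[1]/1e3,np.radians(p[2]*2)
    L=np.zeros((w*S,w*S),np.uint8)
    def ring(h,z,n=4,o=np.pi/4):
        a=np.arange(n)*2*np.pi/n+o+(yaw if n==4 else 0)
        r=h*np.sqrt(2) if n==4 else h
        return np.stack([x+r*np.cos(a),y+r*np.sin(a),np.full(n,z)],1)
    def fill(X,l):
        q=(proj(name,X)-[u0-.5,v0-.5])*S-.5
        cv2.fillPoly(L,[np.round(q*16).astype(np.int32)],l,shift=4)
    fill(ring(.0175,.049,40),10); fill(ring(.013,.073,40),9)
    cam=bot.camera_info(name)["origin"]
    def faces(h1,z1,h2,z2,l):
        A,B=ring(h1,z1),ring(h2,z2)
        for i in range(4):
            j=(i+1)%4; n=(A[i]+A[j])/2-[x,y,z1]
            if n@(cam-A[i])>0 or h1!=h2: fill(np.array([A[i],A[j],B[j],B[i]]),l+i)
    faces(.007,.073,.007,.089,1); faces(.007,.089,.0048,.094,5); fill(ring(.0048,.094),11)
    M=[cv2.resize((L==k).astype(np.float32),(w,w),interpolation=cv2.INTER_AREA).ravel() for k in np.unique(L) if k not in(0,10)]
    M=np.array(M).T; sel=M.sum(1)>.97
    Y=im[v0:v0+w,u0:u0+w].reshape(-1,3)[sel]; D=M[sel]
    B=np.linalg.lstsq(np.vstack([D,.05*np.eye(D.shape[1])]),np.vstack([Y,np.full((D.shape[1],3),8.)]),rcond=None)[0]
    return ((Y-D@B)**2).mean()
if __name__=="__main__":
    a=np.load("topavg.npy")
    for y0 in range(-20,21,4):
        r=minimize(cost,[536,-39.5,y0/2],args=("top",a,325,183,25),method="Nelder-Mead",options=dict(initial_simplex=np.array([[536,-39.5,y0/2],[538,-39.5,y0/2],[536,-37.5,y0/2],[536,-39.5,y0/2+2]]),xatol=.02,fatol=.1))
        print(y0,r.x[:2].round(2),(r.x[2]*2).round(1),r.fun.round(1))
E
python3 fit.py
```

```text
-20 [537.79 -39.05] -16.5 487.7
-16 [536.75 -38.7 ] -14.6 430.5
-12 [537.03 -39.15] 0.6 124.2Traceback (most recent call last):
  File "fit.py", line 30, in <module>
    r=minimize(cost,[536,-39.5,y0/2],args=("top",a,325,183,25),method="Nelder-Mead",options=dict(initial_simplex=np.array([[536,-39.5,y0/2],[538,-39.5,y0/2],[536,-37.5,y0/2],[536,-39.5,y0/2+2]]),xatol=.02,fatol=.1))
    res = _minimize_neldermead(fun, x0, args, callback, bounds=bounds,
                               **options)
    fxcc = func(xcc)
    fx = function(np.copy(x), *(wrapper_args + args))
  File "fit.py", line 21, in cost
    faces(.007,.073,.007,.089,1); faces(.007,.089,.0048,.094,5); fill(ring(.0048,.094),11)
                                                                 ~~~~^^^^^^^^^^^^^^^^^^^^^
  File "fit.py", line 12, in fill
    q=(proj(name,X)-[u0-.5,v0-.5])*S-.5
       ~~~~^^^^^^^^
  File "h.py", line 14, in proj
    ci=bot.camera_info(name); K=ci["camera_matrix"]; Rm=R.from_quat(ci["attitude"]).as_matrix()
ValueError: time passes only in moves, steps and waits
```

The manual's scale: shifts go in shares of 800 mm and turns go in shares of pi rad. Converting my numbers, -219 mm is -0.2738, 204 mm is 0.255, 0.335 rad is 0.1066.

jog_arm:
  plan:
    - {"rotation":[0,0,0.1066],"travel":[0.255,-0.2738,0],"claw":1}
    - {"rotation":[0,0,0.1066],"travel":[0.255,-0.2738,0],"claw":1}
    - {"rotation":[0,0,0.1066],"travel":[0.255,-0.2738,0],"claw":1}
    - {"rotation":[0,0,0.1066],"travel":[0.255,-0.2738,0],"claw":1}
    - {"rotation":[0,0,0.1066],"travel":[0.255,-0.2738,0],"claw":1}

```text
clock: 1.32
ee_pos: [0.3503, -0.2516, 0.2565]
tcp_rot: [0.998, 0.059, 0.0, 0.0]
wrist_force: [1.2, 0.5, 0.6]
opening: 0.0857
grip_force: 0.0
```

jog_arm:
  plan:
    - {"rotation":[0,0,0],"travel":[0.1525,-0.3463,0],"claw":1}
    - {"rotation":[0,0,0],"travel":[0.1525,-0.3463,0],"claw":1}
    - {"rotation":[0,0,0],"travel":[0.1525,-0.3463,0],"claw":1}
    - {"rotation":[0,0,0],"travel":[0.1525,-0.3463,0],"claw":1}
    - {"rotation":[0,0,0],"travel":[0.1525,-0.3463,0],"claw":1}

```text
clock: 1.95
ee_pos: [0.4391, 0.038, 0.2568]
tcp_rot: [0.998, 0.059, 0.001, 0.0]
wrist_force: [0.7, -0.5, 1.1]
opening: 0.0852
grip_force: 0.0
```

To row units: -185 mm is -0.2313, 82 mm is 0.1025.

jog_arm:
  plan:
    - {"rotation":[0,0,0],"travel":[0.1025,-0.2313,0.1],"claw":1}
    - {"rotation":[0,0,0],"travel":[0.1025,-0.2313,0.1],"claw":1}
    - {"rotation":[0,0,0],"travel":[0.1025,-0.2313,0.1],"claw":1}
    - {"rotation":[0,0,0],"travel":[0.1025,-0.2313,0.1],"claw":1}
    - {"rotation":[0,0,0],"travel":[0.1025,-0.2313,0.1],"claw":1}

```text
clock: 2.58
ee_pos: [0.4979, 0.2305, 0.1748]
tcp_rot: [0.998, 0.06, -0.001, 0.0]
wrist_force: [-0.5, -0.4, -0.1]
opening: 0.0854
grip_force: 0.0
```

To row units: 146 mm is 0.1825, 144 mm is 0.18.

jog_arm:
  plan:
    - {"rotation":[0,0,0],"travel":[0,0,0.075],"claw":0.6}
    - {"rotation":[0,0,0],"travel":[0,0,0.1375],"claw":0.4}
    - {"rotation":[0,0,0],"travel":[0,0,0.1625],"claw":0.3}
    - {"rotation":[0,0,0],"travel":[0,0,0.18],"claw":0.2}
    - {"rotation":[0,0,0],"travel":[0,0,0.1825],"claw":0.2}

```text
clock: 3.2
ee_pos: [0.4987, 0.2283, 0.0303]
tcp_rot: [0.998, 0.058, -0.0, 0.0]
wrist_force: [0.4, -0.0, 0.2]
opening: 0.051
grip_force: 0.0
```

jog_arm:
  plan:
    - {"rotation":[0,0,0],"travel":[0,0,0],"claw":-0.2}
    - {"rotation":[0,0,0],"travel":[0,0,0],"claw":-1}
    - {"rotation":[0,0,0],"travel":[0,0,0],"claw":-1}
    - {"rotation":[0,0,0],"travel":[0,0,0],"claw":-1}
    - {"rotation":[0,0,0],"travel":[0,0,0],"claw":-1}

```text
clock: 3.82
ee_pos: [0.4999, 0.2295, 0.0321]
tcp_rot: [0.998, 0.058, 0.001, -0.0]
wrist_force: [-0.7, -0.8, 7.7]
opening: 0.0287
grip_force: 60.7
```

To row units: -140 mm is -0.175, -120 mm is -0.15.

jog_arm:
  plan:
    - {"rotation":[0,0,0],"travel":[0,0,-0.025],"claw":-1}
    - {"rotation":[0,0,0],"travel":[0,0,-0.0625],"claw":-1}
    - {"rotation":[0,0,0],"travel":[0,0,-0.1063],"claw":-1}
    - {"rotation":[0,0,0],"travel":[0,0,-0.15],"claw":-1}
    - {"rotation":[0,0,0],"travel":[0,0,-0.175],"claw":-1}

```text
clock: 4.45
ee_pos: [0.4992, 0.2291, 0.1722]
tcp_rot: [0.998, 0.058, 0.001, -0.0]
wrist_force: [0.8, -0.3, -5.2]
opening: 0.0294
grip_force: 60.0
```

To row units: 190 mm is 0.2375, 180 mm is 0.225.

jog_arm:
  plan:
    - {"rotation":[0,0,0],"travel":[-0.0013,0.0563,0],"claw":-1}
    - {"rotation":[0,0,0],"travel":[-0.0013,0.1188,0],"claw":-1}
    - {"rotation":[0,0,0],"travel":[-0.0013,0.1813,0],"claw":-1}
    - {"rotation":[0,0,0],"travel":[-0.0013,0.225,0],"claw":-1}
    - {"rotation":[0,0,0],"travel":[-0.0013,0.2375,0],"claw":-1}

```text
clock: 5.08
ee_pos: [0.5194, 0.038, 0.1695]
tcp_rot: [0.998, 0.057, -0.001, 0.0]
wrist_force: [-0.2, -0.3, -4.1]
opening: 0.0287
grip_force: 60.3
```

```bash
cat > knob.py <<'E'
from h import *
im,d,P=cloud("top"); s=bot.state()
hsv=cv2.cvtColor(im,cv2.COLOR_BGR2HSV).astype(int)
h,S,v=hsv[...,0],hsv[...,1],hsv[...,2]
m=((h<6)|(h>174))&(S>180)&(v>100)&(P[...,2]>.06)&(P[...,2]<.3)
m=m&(np.hypot(P[...,0]-s["ee_pos"][0],P[...,1]-s["ee_pos"][1])<.12)
q=P[m]; zt=np.median(q[:,2]); top=q[q[:,2]>zt-.004]; print("n",m.sum(),"knob",top.mean(0).round(4),"tcp",s["ee_pos"].round(4),s["tcp_rot"].round(4),s["wrist_force"].round(1),s["ft_torque"].round(2))
cv2.imwrite("pics/last.png",im)
E
python3 knob.py
```

```text
n 0 knob [nan nan nan] tcp [0.5195 0.038  0.1696] [ 9.984e-01  5.730e-02 -7.000e-04  3.000e-04] [ 0.2 -1.3 -4.3] [-0.09  0.05 -0.02]
  return _methods._mean(a, axis=axis, dtype=dtype,
  ret = ret.dtype.type(ret / rcount)
knob.py:7: RuntimeWarning: Mean of empty slice.
  q=P[m]; zt=np.median(q[:,2]); top=q[q[:,2]>zt-.004]; print("n",m.sum(),"knob",top.mean(0).round(4),"tcp",s["ee_pos"].round(4),s["tcp_rot"].round(4),s["wrist_force"].round(1),s["ft_torque"].round(2))
  ret = um.true_divide(
```

```bash
python3 - <<'E'
from h import *
a=bot.grab_frame("scene")[0]; b=cv2.imread("pics/last.png")
o=np.hstack([cv2.resize(b[130:250,260:380],(400,400)),cv2.resize(a[100:220,250:370],(400,400))])
cv2.imwrite("pics/p1.png",o)
E
```

```text
(no output)
```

View pics/p1.png

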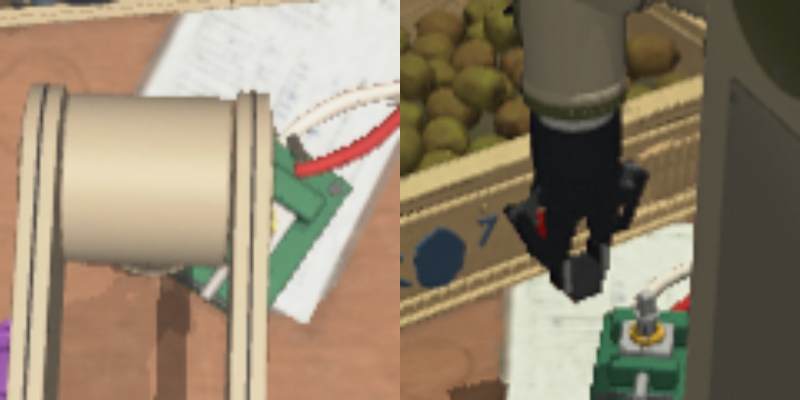

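The left view (top camera) is blocked by the elbow. The right one (scene camera) shows the crank held level under the fingers, hub at crop (575,275), with the tap below right at (648,310). I'm moving over the tap.

To row units: 80.6 mm is 0.1008, 75 mm is 0.0938, 0.106 rad is 0.0337.

jog_arm:
  plan:
    - {"rotation":[0,0,0.0337],"travel":[0.0063,0.05,0],"claw":-1}
    - {"rotation":[0,0,0.0337],"travel":[0.0113,0.0938,0],"claw":-1}
    - {"rotation":[0,0,0.0337],"travel":[0.0116,0.1008,0.0125],"claw":-1}
    - {"rotation":[0,0,0.0337],"travel":[0.0116,0.1008,0.025],"claw":-1}
    - {"rotation":[0,0,0.0337],"travel":[0.0116,0.1008,0.035],"claw":-1}

```text
clock: 5.8
ee_pos: [0.5377, -0.0374, 0.1409]
tcp_rot: [1.0, 0.006, -0.001, -0.0]
wrist_force: [1.0, -0.2, -3.4]
opening: 0.029
grip_force: 60.6
```

```bash
python3 - <<'E'
from h import *
s=bot.state(); print({k:np.round(s[k],4) for k in("ee_pos","tcp_rot","wrist_force","ft_torque")})
a=bot.grab_frame("scene")[0]; b=bot.grab_frame("top")[0]
o=np.hstack([cv2.resize(b[150:230,290:370],(400,400)),cv2.resize(a[140:220,285:365],(400,400))])
cv2.imwrite("pics/p2.png",o)
E
```

```text
{'ee_pos': array([ 0.5377, -0.0374,  0.1409]), 'tcp_rot': array([ 1.0e+00,  6.1e-03, -9.0e-04, -4.0e-04]), 'wrist_force': array([ 1.0084, -0.1563, -3.4488]), 'ft_torque': array([-0.0207,  0.0523, -0.0176])}
```

View pics/p2.png

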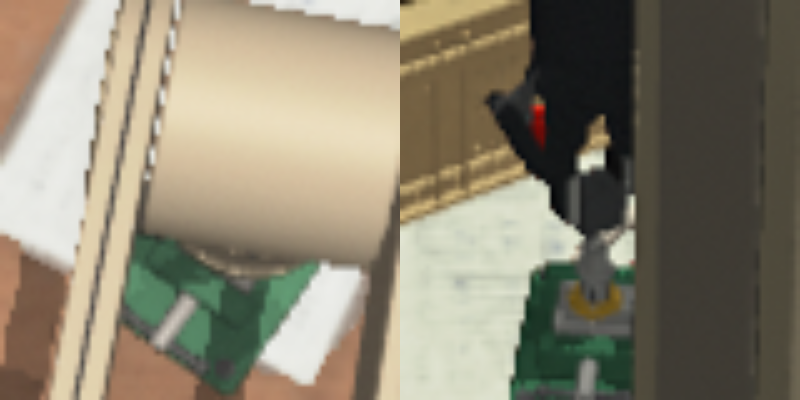

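The hub hovers right above the tap (scene crop: hub bottom (590,235), tap top (597,245)). I'm settling before lowering it.

To row units: 10 mm is 0.0125, 5 mm is 0.0063.

jog_arm:
  plan:
    - {"rotation":[0,0,0],"travel":[0,0.0031,0.0063],"claw":-1}
    - {"rotation":[0,0,0],"travel":[0,0.0031,0.0125],"claw":-1}
    - {"rotation":[0,0,0],"travel":[0,0.0031,0.0125],"claw":-1}

```text
clock: 6.28
ee_pos: [0.5382, -0.0413, 0.1319]
tcp_rot: [1.0, 0.005, -0.0, -0.0]
wrist_force: [-0.1, 0.3, -4.3]
opening: 0.029
grip_force: 60.7
```

To row units: 10 mm is 0.0125, 9 mm is 0.0113.

jog_arm:
  plan:
    - {"rotation":[0,0,0],"travel":[0,0,0.0038],"claw":-1}
    - {"rotation":[0,0,0],"travel":[0,0,0.0075],"claw":-1}
    - {"rotation":[0,0,0],"travel":[0,0,0.01],"claw":-1}
    - {"rotation":[0,0,0],"travel":[0,0,0.0113],"claw":-1}
    - {"rotation":[0,0,0],"travel":[0,0,0.0125],"claw":-1}

```text
clock: 6.9
ee_pos: [0.5385, -0.0414, 0.1223]
tcp_rot: [1.0, 0.005, 0.0, 0.0]
wrist_force: [-0.2, -0.9, -3.7]
opening: 0.0288
grip_force: 60.7
```

```bash
cat > st.py <<'E'
from plant import bot
import numpy as np
s=bot.state(); print({k:np.round(s[k],4).tolist() for k in("clock","ee_pos","tcp_rot","wrist_force","ft_torque")})
E
python3 st.py
```

```text
{'clock': 6.9, 'ee_pos': [0.5385, -0.0414, 0.1223], 'tcp_rot': [1.0, 0.0054, 0.0001, 0.0], 'wrist_force': [-0.1882, -0.8943, -3.698], 'ft_torque': [0.0267, 0.0217, 0.0124]}
```

To row units: 3 mm is 0.0038, 2 mm is 0.0025.

jog_arm:
  plan:
    - {"rotation":[0,0,0],"travel":[0,0,0.0013],"claw":-1}
    - {"rotation":[0,0,0],"travel":[0,0,0.0025],"claw":-1}
    - {"rotation":[0,0,0],"travel":[0,0,0.0038],"claw":-1}

```text
clock: 7.28
ee_pos: [0.5386, -0.0412, 0.1195]
tcp_rot: [1.0, 0.005, 0.0, -0.0]
wrist_force: [-0.2, 1.5, -3.0]
opening: 0.0288
grip_force: 60.7
```

```bash
python3 st.py
```

```text
{'clock': 7.275, 'ee_pos': [0.5386, -0.0412, 0.1195], 'tcp_rot': [1.0, 0.0055, 0.0002, -0.0001], 'wrist_force': [-0.1873, 1.5261, -2.9796], 'ft_torque': [0.3088, 0.1773, 0.0262]}
```

To row units: 3 mm is 0.0038, 1.5 mm is 0.0019.

jog_arm:
  plan:
    - {"rotation":[0,0,0],"travel":[0,-0.0009,0],"claw":-1}
    - {"rotation":[0,0,0],"travel":[0,-0.0009,0.0019],"claw":-1}
    - {"rotation":[0,0,0],"travel":[0,-0.0009,0.0038],"claw":-1}

```text
clock: 7.65
ee_pos: [0.5384, -0.0407, 0.1161]
tcp_rot: [1.0, 0.005, -0.0, 0.0]
wrist_force: [-0.1, 1.0, -4.7]
opening: 0.0284
grip_force: 60.7
```

```bash
python3 st.py
```

```text
{'clock': 7.65, 'ee_pos': [0.5384, -0.0407, 0.1161], 'tcp_rot': [1.0, 0.0054, -0.0001, 0.0], 'wrist_force': [-0.1345, 1.046, -4.7044], 'ft_torque': [0.0328, 0.0793, -0.0463]}
```

To row units: 6 mm is 0.0075, 4.5 mm is 0.0056.

jog_arm:
  plan:
    - {"rotation":[0,0,0],"travel":[0,-0.0004,0.0019],"claw":-1}
    - {"rotation":[0,0,0],"travel":[0,-0.0004,0.0038],"claw":-1}
    - {"rotation":[0,0,0],"travel":[0,-0.0004,0.0056],"claw":-1}
    - {"rotation":[0,0,0],"travel":[0,-0.0004,0.0075],"claw":-1}

```text
clock: 8.15
ee_pos: [0.5385, -0.0404, 0.1102]
tcp_rot: [1.0, 0.005, 0.0, 0.0]
wrist_force: [-0.5, -0.3, -3.0]
opening: 0.0289
grip_force: 60.7
```

```bash
python3 st.py
```

```text
{'clock': 8.15, 'ee_pos': [0.5385, -0.0404, 0.1102], 'tcp_rot': [1.0, 0.0054, 0.0, 0.0], 'wrist_force': [-0.5143, -0.309, -3.009], 'ft_torque': [-0.066, 0.0449, 0.0085]}
```

Going well; continue to the shoulder.

To row units: 4.5 mm is 0.0056, 4 mm is 0.005.

jog_arm:
  plan:
    - {"rotation":[0,0,0],"travel":[0,0,0.0013],"claw":-1}
    - {"rotation":[0,0,0],"travel":[0,0,0.0025],"claw":-1}
    - {"rotation":[0,0,0],"travel":[0,0,0.0038],"claw":-1}
    - {"rotation":[0,0,0],"travel":[0,0,0.005],"claw":-1}
    - {"rotation":[0,0,0],"travel":[0,0,0.0056],"claw":-1}

```text
clock: 8.78
ee_pos: [0.5385, -0.0403, 0.1057]
tcp_rot: [1.0, 0.005, 0.0, -0.0]
wrist_force: [0.1, 0.2, -4.7]
opening: 0.0288
grip_force: 60.7
```

```bash
python3 st.py
```

```text
{'clock': 8.775, 'ee_pos': [0.5385, -0.0403, 0.1057], 'tcp_rot': [1.0, 0.0054, 0.0, -0.0], 'wrist_force': [0.1044, 0.234, -4.6781], 'ft_torque': [-0.0278, 0.0602, -0.0101]}
```

To row units: 1.4 mm is 0.0018, 0.7 mm is 0.0009.

jog_arm:
  plan:
    - {"rotation":[0,0,0],"travel":[0,0,0.0009],"claw":-1}
    - {"rotation":[0,0,0],"travel":[0,0,0.0018],"claw":-1}
    - {"rotation":[0,0,0],"travel":[0,0,0.0018],"claw":-1}

```text
clock: 9.15
ee_pos: [0.5385, -0.0404, 0.1045]
tcp_rot: [1.0, 0.005, 0.0, -0.0]
wrist_force: [-1.1, 0.9, -2.1]
opening: 0.0287
grip_force: 60.8
```

```bash
python3 st.py
```

```text
{'clock': 9.15, 'ee_pos': [0.5385, -0.0404, 0.1045], 'tcp_rot': [1.0, 0.0054, 0.0001, -0.0], 'wrist_force': [-1.0615, 0.9312, -2.1327], 'ft_torque': [-0.0337, 0.123, 0.0277]}
```

To row units: 1 mm is 0.0013.

jog_arm:
  plan:
    - {"rotation":[0,0,0],"travel":[0.0013,0,0],"claw":-1}
    - {"rotation":[0,0,0],"travel":[0.0013,0,0],"claw":-1}

```text
clock: 9.4
ee_pos: [0.5391, -0.0404, 0.1043]
tcp_rot: [1.0, 0.005, -0.0, -0.0]
wrist_force: [-2.3, 0.0, -0.8]
opening: 0.0285
grip_force: 61.0
```

To row units: -2 mm is -0.0025.

jog_arm:
  plan:
    - {"rotation":[0,0,0],"travel":[-0.0025,0,0],"claw":-1}
    - {"rotation":[0,0,0],"travel":[-0.0025,0,0],"claw":-1}

```text
clock: 9.65
ee_pos: [0.5377, -0.0404, 0.1045]
tcp_rot: [1.0, 0.005, 0.0, 0.0]
wrist_force: [0.2, -0.9, -3.9]
opening: 0.0289
grip_force: 60.7
```

To row units: 1 mm is 0.0013.

jog_arm:
  plan:
    - {"rotation":[0,0,0],"travel":[0.0013,0.0013,0],"claw":-1}
    - {"rotation":[0,0,0],"travel":[0.0013,0.0013,0],"claw":-1}

```text
clock: 9.9
ee_pos: [0.5383, -0.041, 0.1044]
tcp_rot: [1.0, 0.005, -0.0, -0.0]
wrist_force: [-1.4, 3.1, -0.7]
opening: 0.0288
grip_force: 61.1
```

To row units: -2 mm is -0.0025.

jog_arm:
  plan:
    - {"rotation":[0,0,0],"travel":[0,-0.0025,0],"claw":-1}
    - {"rotation":[0,0,0],"travel":[0,-0.0025,0],"claw":-1}

```text
clock: 10.15
ee_pos: [0.5386, -0.0396, 0.1045]
tcp_rot: [1.0, 0.005, 0.0, 0.0]
wrist_force: [-1.3, -0.8, -2.8]
opening: 0.0287
grip_force: 60.8
```

To row units: -0.7 mm is -0.0009, 0.4 mm is 0.0005.

jog_arm:
  plan:
    - {"rotation":[0,0,0],"travel":[-0.0009,0.0005,0],"claw":-1}
    - {"rotation":[0,0,0],"travel":[-0.0009,0.0005,0],"claw":-1}
    - {"rotation":[0,0,0],"travel":[-0.0009,0.0005,0],"claw":0.2}
    - {"rotation":[0,0,0],"travel":[-0.0009,0.0005,0],"claw":0.2}
    - {"rotation":[0,0,0],"travel":[-0.0009,0.0005,0],"claw":0.2}

```text
clock: 10.78
ee_pos: [0.538, -0.0398, 0.1047]
tcp_rot: [1.0, 0.005, 0.0, 0.0]
wrist_force: [-0.1, -0.3, -0.3]
opening: 0.051
grip_force: 0.0
```

To row units: -60 mm is -0.075, -58 mm is -0.0725.

jog_arm:
  plan:
    - {"rotation":[0,0,0],"travel":[0,0,-0.0188],"claw":0.2}
    - {"rotation":[0,0,0],"travel":[0,0,-0.05],"claw":0.2}
    - {"rotation":[0,0,0],"travel":[0,0,-0.0725],"claw":0.2}
    - {"rotation":[0,0,0],"travel":[0.0375,0,-0.075],"claw":0.2}
    - {"rotation":[0,0,0],"travel":[0.0725,0,-0.075],"claw":0.2}

```text
clock: 11.4
ee_pos: [0.5972, -0.0393, 0.1663]
tcp_rot: [1.0, 0.005, 0.001, 0.0]
wrist_force: [-0.7, -0.3, -0.1]
opening: 0.0515
grip_force: 0.0
```

```bash
python3 - <<'E'
from h import *
exec(open("st.py").read())
im,d,P=cloud("scene")
hsv=cv2.cvtColor(im,cv2.COLOR_BGR2HSV).astype(int)
m=((hsv[...,0]<6)|(hsv[...,0]>174))&(hsv[...,1]>150)
m[:,:]&=(np.hypot(P[...,0]-.596,P[...,1]+.039)<.06)&(P[...,2]>.05)
q=P[m];print(len(q),q.min(0),q.max(0),q.mean(0))
a=im; b=bot.grab_frame("top")[0]
cv2.imwrite("pics/p3.png",np.hstack([cv2.resize(b[150:230,290:370],(400,400)),cv2.resize(a[140:220,285:365],(400,400))]))
E
```

```text
{'clock': 11.4, 'ee_pos': [0.5972, -0.0393, 0.1663], 'tcp_rot': [1.0, 0.0054, 0.0012, 0.0002], 'wrist_force': [-0.7294, -0.3013, -0.1181], 'ft_torque': [-0.0296, -0.0052, 0.0187]}
67 [ 0.58391628 -0.04265869  0.07659094] [ 0.60517635 -0.02491886  0.11890374] [ 0.59265688 -0.03278928  0.10000386]
```

View pics/p3.png

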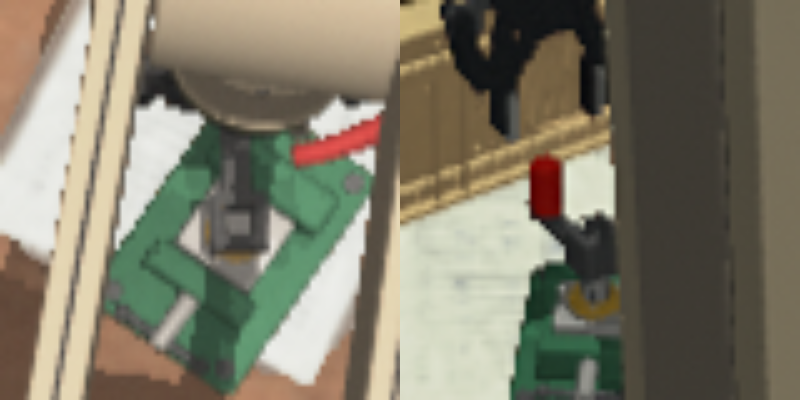

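The crank sits on the square (left crop, hub around (237,220)). The red knob at right crop (545,187) stands upright below the open fingers. I'm lowering onto the knob.

To row units: 47 mm is 0.0588, 44 mm is 0.055.

jog_arm:
  plan:
    - {"rotation":[0,0,0],"travel":[0.0013,0,0.0188],"claw":0.2}
    - {"rotation":[0,0,0],"travel":[0.0013,0,0.04],"claw":0.2}
    - {"rotation":[0,0,0],"travel":[0.0013,0,0.055],"claw":0.1}
    - {"rotation":[0,0,0],"travel":[0.0013,0,0.0588],"claw":0}
    - {"rotation":[0,0,0],"travel":[0.0013,0,0.0588],"claw":0}

```text
clock: 12.12
ee_pos: [0.5965, -0.0391, 0.1172]
tcp_rot: [1.0, 0.005, -0.0, -0.0]
wrist_force: [0.3, -0.4, 0.3]
opening: 0.0423
grip_force: 0.0
```

jog_arm:
  plan:
    - {"rotation":[0,0,0],"travel":[0,0,0],"claw":-0.3}
    - {"rotation":[0,0,0],"travel":[0,0,0],"claw":-0.5}
    - {"rotation":[0,0,0],"travel":[0,0,0],"claw":-1}
    - {"rotation":[0,0,0],"travel":[0,0,0],"claw":-1}
    - {"rotation":[0,0,0],"travel":[0,0,0],"claw":-1}

```text
clock: 12.75
ee_pos: [0.5973, -0.0391, 0.1179]
tcp_rot: [1.0, 0.005, 0.001, 0.0]
wrist_force: [1.5, 0.6, 3.3]
opening: 0.02
grip_force: 58.7
```

```bash
python3 st.py
```

```text
{'clock': 12.75, 'ee_pos': [0.5973, -0.0391, 0.1179], 'tcp_rot': [1.0, 0.0054, 0.0007, 0.0001], 'wrist_force': [1.455, 0.619, 3.3103], 'ft_torque': [0.1686, -0.2742, -0.0112]}
```

```bash
cat > rows.py <<'E'
import sys,numpy as np
a=[float(v) for v in sys.argv[1:]]   # start psi, then targets (deg)
f=lambda p:np.array([60*np.cos(np.radians(p)),60*np.sin(np.radians(p)),3*p/360])
print([ (f(p)-f(a[0])).round(1).tolist() for p in a[1:]])
E
cat > an.py <<'E'
# polar reading of the knob: args cx cy (TCP-frame circle centre, m)
import sys,numpy as np
from plant import bot
cx,cy=map(float,sys.argv[1:3]); s=bot.state(); p=s["ee_pos"]; F=s["wrist_force"]
d=p[:2]-[cx,cy]; r=np.hypot(*d); u=d/r; t=np.array([u[1],-u[0]])
print("t",s["clock"],"psi",round(-np.degrees(np.arctan2(d[1],d[0])),1),"r",round(r*1e3,2),"z",round(p[2]*1e3,1),"Frad",round(F[:2]@u,1),"Ftan(fwd+)",round(F[:2]@t,1),"Fz",round(F[2],1),"tau",s["ft_torque"].round(2))
E
python3 rows.py 0 6 12 20 28 36; python3 rows.py 36 48 60 72 84 96;python3 rows.py 96 108 120 132 144 156; python3 an.py .5373 -.0398
```

```text
[[-0.3, 6.3, 0.0], [-1.3, 12.5, 0.1], [-3.6, 20.5, 0.2], [-7.0, 28.2, 0.2], [-11.5, 35.3, 0.3]]
[[-8.4, 9.3, 0.1], [-18.5, 16.7, 0.2], [-30.0, 21.8, 0.3], [-42.3, 24.4, 0.4], [-54.8, 24.4, 0.5]]
[[-12.3, -2.6, 0.1], [-23.7, -7.7, 0.2], [-33.9, -15.1, 0.3], [-42.3, -24.4, 0.4], [-48.5, -35.3, 0.5]]
t 12.75 psi -0.6 r 59.99 z 117.9 Frad 1.5 Ftan(fwd+) -0.6 Fz 3.3 tau [ 0.17 -0.27 -0.01]
```

To row units: 35.3 mm is 0.0441, 28.2 mm is 0.0353.

jog_arm:
  plan:
    - {"rotation":[0,0,0],"travel":[-0.0004,0.0079,-0.0003],"claw":-1}
    - {"rotation":[0,0,0],"travel":[-0.0016,0.0156,-0.0003],"claw":-1}
    - {"rotation":[0,0,0],"travel":[-0.0045,0.0256,0],"claw":-1}
    - {"rotation":[0,0,0],"travel":[-0.0088,0.0353,0.0001],"claw":-1}
    - {"rotation":[0,0,0],"travel":[-0.0144,0.0441,0.0003],"claw":-1}

```text
clock: 13.38
ee_pos: [0.5859, -0.0749, 0.1176]
tcp_rot: [1.0, 0.005, 0.001, -0.0]
wrist_force: [4.2, 2.3, 4.6]
opening: 0.0197
grip_force: 59.3
```

```bash
python3 an.py .5373 -.0398
```

```text
t 13.375 psi 35.9 r 60.0 z 117.6 Frad 2.0 Ftan(fwd+) -4.3 Fz 4.6 tau [ 0.93 -0.54  0.02]
```

To row units: -54.8 mm is -0.0685, -42.3 mm is -0.0529.

jog_arm:
  plan:
    - {"rotation":[0,0,0],"travel":[-0.0105,0.0116,0],"claw":-1}
    - {"rotation":[0,0,0],"travel":[-0.0231,0.0209,0.0001],"claw":-1}
    - {"rotation":[0,0,0],"travel":[-0.0375,0.0273,0.0003],"claw":-1}
    - {"rotation":[0,0,0],"travel":[-0.0529,0.0305,0.0004],"claw":-1}
    - {"rotation":[0,0,0],"travel":[-0.0685,0.0305,0.0005],"claw":-1}

```text
clock: 14.0
ee_pos: [0.532, -0.1006, 0.1182]
tcp_rot: [1.0, 0.005, 0.002, 0.001]
wrist_force: [5.8, 1.1, 7.9]
opening: 0.0198
grip_force: 60.2
```

```bash
python3 an.py .5373 -.0398
```

```text
t 14.0 psi 95.0 r 61.07 z 118.2 Frad -1.6 Ftan(fwd+) -5.7 Fz 7.9 tau [ 0.76 -1.13  0.01]
```

To row units: -48.5 mm is -0.0606, -42.3 mm is -0.0529.

jog_arm:
  plan:
    - {"rotation":[0,0,0],"travel":[-0.0154,-0.0033,-0.0004],"claw":-1}
    - {"rotation":[0,0,0],"travel":[-0.0296,-0.0096,-0.0005],"claw":-1}
    - {"rotation":[0,0,0],"travel":[-0.0424,-0.0189,-0.0004],"claw":-1}
    - {"rotation":[0,0,0],"travel":[-0.0529,-0.0305,-0.0003],"claw":-1}
    - {"rotation":[0,0,0],"travel":[-0.0606,-0.0441,-0.0001],"claw":-1}

```text
clock: 14.62
ee_pos: [0.4821, -0.0671, 0.1182]
tcp_rot: [1.0, 0.005, 0.001, 0.002]
wrist_force: [-3.2, -6.6, 9.8]
opening: 0.0198
grip_force: 59.7
```

```bash
python3 an.py .5373 -.0398; python3 rows.py 156 163 170 177 183 187
```

```text
t 14.625 psi 153.7 r 61.54 z 118.2 Frad 5.8 Ftan(fwd+) -4.5 Fz 9.8 tau [-1.07 -0.07 -0.08]
[[-2.6, -6.9, 0.1], [-4.3, -14.0, 0.1], [-5.1, -21.3, 0.2], [-5.1, -27.5, 0.2], [-4.7, -31.7, 0.3]]
```

To row units: -24.5 mm is -0.0306, -21.3 mm is -0.0266.

jog_arm:
  plan:
    - {"rotation":[0,0,0],"travel":[-0.004,-0.0086,-0.0008],"claw":-1}
    - {"rotation":[0,0,0],"travel":[-0.0065,-0.0175,-0.001],"claw":-1}
    - {"rotation":[0,0,0],"travel":[-0.0075,-0.0266,-0.001],"claw":-1}
    - {"rotation":[0,0,0],"travel":[-0.0075,-0.0306,-0.001],"claw":-1}

```text
clock: 15.12
ee_pos: [0.4753, -0.042, 0.118]
tcp_rot: [1.0, 0.005, -0.0, 0.002]
wrist_force: [-3.9, -5.1, 8.4]
opening: 0.0195
grip_force: 59.4
```

```bash
python3 an.py .5365 -.0398
```

```text
t 15.125 psi 178.0 r 61.25 z 118.0 Frad 4.1 Ftan(fwd+) -4.9 Fz 8.4 tau [-0.94  0.15 -0.03]
```

To row units: -11.5 mm is -0.0144, -8 mm is -0.01.

jog_arm:
  plan:
    - {"rotation":[0,0,0],"travel":[-0.001,-0.005,-0.0004],"claw":-1}
    - {"rotation":[0,0,0],"travel":[-0.0006,-0.01,-0.0006],"claw":-1}
    - {"rotation":[0,0,0],"travel":[-0.0001,-0.0144,-0.0006],"claw":-1}
    - {"rotation":[0,0,0],"travel":[-0.0001,-0.0144,-0.0006],"claw":-1}

```text
clock: 15.62
ee_pos: [0.4758, -0.0291, 0.1183]
tcp_rot: [1.0, 0.005, 0.0, 0.0]
wrist_force: [-0.5, -4.9, 5.2]
opening: 0.0198
grip_force: 59.0
```

```bash
python3 an.py .5365 -.0398; python3 rows.py 188 176 164 152 140 128; python3 rows.py 128 116 106 96 88 84
```

```text
t 15.625 psi -170.0 r 61.69 z 118.3 Frad -0.4 Ftan(fwd+) -4.9 Fz 5.2 tau [-1.05 -0.4  -0.07]
[[-0.4, 12.5, -0.1], [1.7, 24.9, -0.2], [6.4, 36.5, -0.3], [13.5, 46.9, -0.4], [22.5, 55.6, -0.5]]
[[10.6, 6.6, -0.1], [20.4, 10.4, -0.2], [30.7, 12.4, -0.3], [39.0, 12.7, -0.3], [43.2, 12.4, -0.4]]
```

```bash
python3 rows.py 190 180 168 154 140 126; python3 rows.py 126 114 104 96 90 87
```

```text
[[-0.9, 10.4, -0.1], [0.4, 22.9, -0.2], [5.2, 36.7, -0.3], [13.1, 49.0, -0.4], [23.8, 59.0, -0.5]]
[[10.9, 6.3, -0.1], [20.8, 9.7, -0.2], [29.0, 11.1, -0.2], [35.3, 11.5, -0.3], [38.4, 11.4, -0.3]]
```

To row units: 59 mm is 0.0738, 36.7 mm is 0.0459.

jog_arm:
  plan:
    - {"rotation":[0,0,0],"travel":[-0.0011,0.013,-0.0001],"claw":-1}
    - {"rotation":[0,0,0],"travel":[0.0005,0.0286,-0.0003],"claw":-1}
    - {"rotation":[0,0,0],"travel":[0.0065,0.0459,-0.0004],"claw":-1}
    - {"rotation":[0,0,0],"travel":[0.0164,0.0613,-0.0005],"claw":-1}
    - {"rotation":[0,0,0],"travel":[0.0298,0.0738,-0.0006],"claw":-1}

```text
clock: 16.25
ee_pos: [0.4996, -0.0881, 0.1187]
tcp_rot: [1.0, 0.005, -0.001, -0.0]
wrist_force: [-4.3, -3.3, 8.3]
opening: 0.0197
grip_force: 59.7
```

```bash
python3 an.py .5357 -.0397
```

```text
t 16.25 psi 126.7 r 60.41 z 118.7 Frad 5.2 Ftan(fwd+) 1.4 Fz 8.3 tau [-0.26  0.32  0.02]
```

To row units: 38 mm is 0.0475, 34.9 mm is 0.0436.

jog_arm:
  plan:
    - {"rotation":[0,0,0],"travel":[0.0131,0.0086,-0.0008],"claw":-1}
    - {"rotation":[0,0,0],"travel":[0.0255,0.0129,-0.001],"claw":-1}
    - {"rotation":[0,0,0],"travel":[0.0358,0.0146,-0.001],"claw":-1}
    - {"rotation":[0,0,0],"travel":[0.0436,0.0151,-0.001],"claw":-1}
    - {"rotation":[0,0,0],"travel":[0.0475,0.015,-0.001],"claw":-1}

```text
clock: 16.88
ee_pos: [0.5382, -0.0996, 0.1193]
tcp_rot: [1.0, 0.005, -0.0, 0.0]
wrist_force: [-0.3, -5.6, 4.5]
opening: 0.0198
grip_force: 59.3
```

```bash
python3 an.py .5357 -.0397
```

```text
t 16.875 psi 87.6 r 59.96 z 119.3 Frad 5.6 Ftan(fwd+) 0.5 Fz 4.5 tau [-0.79  0.05  0.01]
```

```bash
python3 rows.py 87.6 86 86 98 112 126;  python3 rows.py 126 140 154 168 182 196; python3 rows.py 196 210 224 238 250 262;python3 rows.py 262 268 273 277 280
```

```text
[[1.7, -0.1, -0.0], [1.7, -0.1, -0.0], [-10.9, -0.5, 0.1], [-25.0, -4.3, 0.2], [-37.8, -11.4, 0.3]]
[[-10.7, -10.0, 0.1], [-18.7, -22.2, 0.2], [-23.4, -36.1, 0.3], [-24.7, -50.6, 0.5], [-22.4, -65.1, 0.6]]
[[5.7, -13.5, 0.1], [14.5, -25.1, 0.2], [25.9, -34.3, 0.4], [37.2, -39.8, 0.5], [49.3, -42.9, 0.5]]
[[6.3, -0.5, 0.1], [11.5, -0.5, 0.1], [15.7, -0.1, 0.1], [18.8, 0.3, 0.2]]
```

To row units: 1.7 mm is 0.0021, 0.8 mm is 0.001.

jog_arm:
  plan:
    - {"rotation":[0,0,0],"travel":[0.0021,0.001,0],"claw":-1}
    - {"rotation":[0,0,0],"travel":[0.0021,0.001,0],"claw":-1}

```text
clock: 17.12
ee_pos: [0.5398, -0.0999, 0.1193]
tcp_rot: [1.0, 0.005, -0.0, -0.0]
wrist_force: [-0.9, -4.1, 3.9]
opening: 0.0195
grip_force: 59.2
```

```bash
python3 an.py .5357 -.0405
```

```text
t 17.125 psi 86.1 r 59.54 z 119.3 Frad 4.0 Ftan(fwd+) 1.2 Fz 3.9 tau [-0.43  0.05 -0.06]
```

To row units: -39.6 mm is -0.0495, -26.7 mm is -0.0334.

jog_arm:
  plan:
    - {"rotation":[0,0,0],"travel":[-0.0158,0,0.0001],"claw":-1}
    - {"rotation":[0,0,0],"travel":[-0.0334,-0.0048,0.0003],"claw":-1}
    - {"rotation":[0,0,0],"travel":[-0.0495,-0.0136,0.0004],"claw":-1}

```text
clock: 17.5
ee_pos: [0.4992, -0.0887, 0.119]
tcp_rot: [1.0, 0.005, 0.0, -0.001]
wrist_force: [3.0, 1.1, 4.0]
opening: 0.0194
grip_force: 59.1
```

```bash
python3 an.py .5357 -.0405
```

```text
t 17.5 psi 127.1 r 60.44 z 119.0 Frad -2.7 Ftan(fwd+) -1.7 Fz 4.0 tau [ 0.48 -0.54 -0.05]
```

To row units: -65.1 mm is -0.0814, -50.6 mm is -0.0633.

jog_arm:
  plan:
    - {"rotation":[0,0,0],"travel":[-0.0134,-0.0125,0.0001],"claw":-1}
    - {"rotation":[0,0,0],"travel":[-0.0234,-0.0278,0.0003],"claw":-1}
    - {"rotation":[0,0,0],"travel":[-0.0293,-0.0451,0.0004],"claw":-1}
    - {"rotation":[0,0,0],"travel":[-0.0309,-0.0633,0.0005],"claw":-1}
    - {"rotation":[0,0,0],"travel":[-0.028,-0.0814,0.0006],"claw":-1}

```text
clock: 18.12
ee_pos: [0.477, -0.0241, 0.1188]
tcp_rot: [1.0, 0.006, -0.0, 0.001]
wrist_force: [-1.4, -5.0, 3.6]
opening: 0.0194
grip_force: 59.1
```

```bash
python3 an.py .5357 -.0405
```

```text
t 18.125 psi -164.3 r 60.93 z 118.8 Frad 0.0 Ftan(fwd+) -5.2 Fz 3.6 tau [-1.05 -0.21 -0.02]
```

To row units: 49.3 mm is 0.0616, -42.9 mm is -0.0536.

jog_arm:
  plan:
    - {"rotation":[0,0,0],"travel":[0.0071,-0.0169,0.0001],"claw":-1}
    - {"rotation":[0,0,0],"travel":[0.0181,-0.0314,0.0003],"claw":-1}
    - {"rotation":[0,0,0],"travel":[0.0324,-0.0429,0.0005],"claw":-1}
    - {"rotation":[0,0,0],"travel":[0.0465,-0.0498,0.0006],"claw":-1}
    - {"rotation":[0,0,0],"travel":[0.0616,-0.0536,0.0006],"claw":-1}

```text
clock: 18.75
ee_pos: [0.5257, 0.0197, 0.1179]
tcp_rot: [1.0, 0.006, -0.001, 0.0]
wrist_force: [-4.4, -2.3, 6.6]
opening: 0.0196
grip_force: 59.4
```

```bash
python3 an.py .5357 -.0405
```

```text
t 18.75 psi -99.4 r 61.04 z 117.9 Frad -1.5 Ftan(fwd+) -4.7 Fz 6.6 tau [-0.81  0.67 -0.01]
```

To row units: 20 mm is 0.025, 18 mm is 0.0225.

jog_arm:
  plan:
    - {"rotation":[0,0,0],"travel":[0.0088,-0.0008,-0.0001],"claw":-1}
    - {"rotation":[0,0,0],"travel":[0.0163,-0.0006,-0.0001],"claw":-1}
    - {"rotation":[0,0,0],"travel":[0.0225,0,0],"claw":-1}
    - {"rotation":[0,0,0],"travel":[0.025,0.0005,0],"claw":-1}
    - {"rotation":[0,0,0],"travel":[0.025,0.0005,0],"claw":-1}

```text
clock: 19.38
ee_pos: [0.5453, 0.0197, 0.1176]
tcp_rot: [1.0, 0.006, -0.002, -0.0]
wrist_force: [-3.8, 1.3, 6.4]
opening: 0.0197
grip_force: 59.3
```

```bash
python3 an.py .5357 -.0405; python3 rows.py 280.5 270 258 244 230 216; python3 rows.py 216 204 194 185 179 177
```

```text
t 19.375 psi -81.0 r 60.98 z 117.6 Frad 0.7 Ftan(fwd+) -4.0 Fz 6.4 tau [-0.19  0.62 -0.  ]
[[-10.9, -1.0, -0.1], [-23.4, 0.3, -0.2], [-37.2, 5.1, -0.3], [-49.5, 13.0, -0.4], [-59.5, 23.7, -0.5]]
[[-6.3, 10.9, -0.1], [-9.7, 20.8, -0.2], [-11.2, 30.0, -0.3], [-11.4, 36.3, -0.3], [-11.4, 38.4, -0.3]]
```

To row units: -59.5 mm is -0.0744, -49.5 mm is -0.0619.

jog_arm:
  plan:
    - {"rotation":[0,0,0],"travel":[-0.0136,-0.0013,-0.0003],"claw":-1}
    - {"rotation":[0,0,0],"travel":[-0.0293,0.0004,-0.0005],"claw":-1}
    - {"rotation":[0,0,0],"travel":[-0.0465,0.0064,-0.0006],"claw":-1}
    - {"rotation":[0,0,0],"travel":[-0.0619,0.0163,-0.0008],"claw":-1}
    - {"rotation":[0,0,0],"travel":[-0.0744,0.0296,-0.0009],"claw":-1}

```text
clock: 20.0
ee_pos: [0.4859, -0.0059, 0.1189]
tcp_rot: [1.0, 0.006, -0.0, -0.0]
wrist_force: [1.5, 0.1, 3.4]
opening: 0.0196
grip_force: 59.0
```

```bash
python3 an.py .5357 -.0405
```

```text
t 20.0 psi -145.2 r 60.64 z 118.9 Frad -1.2 Ftan(fwd+) 0.9 Fz 3.4 tau [-0.07 -0.5   0.04]
```

jog_arm:
  plan:
    - {"rotation":[0,0,0],"travel":[-0.0079,0.0136,-0.0001],"claw":-1}
    - {"rotation":[0,0,0],"travel":[-0.0121,0.026,-0.0003],"claw":-1}
    - {"rotation":[0,0,0],"travel":[-0.014,0.0375,-0.0004],"claw":-1}
    - {"rotation":[0,0,0],"travel":[-0.0143,0.0454,-0.0004],"claw":-1}
    - {"rotation":[0,0,0],"travel":[-0.014,0.048,-0.0004],"claw":-1}

```text
clock: 20.62
ee_pos: [0.4758, -0.0447, 0.1191]
tcp_rot: [1.0, 0.005, -0.0, -0.0]
wrist_force: [-2.5, 0.8, 5.3]
opening: 0.0198
grip_force: 59.3
```

```bash
python3 an.py .5357 -.0405
```

```text
t 20.625 psi 175.9 r 60.01 z 119.1 Frad 2.5 Ftan(fwd+) 1.0 Fz 5.3 tau [ 0.09  0.25 -0.01]
```

```bash
python3 rows.py 174.5 186 200 214 228 242; python3 rows.py 242 256 270 282 292 300;python3 rows.py 300 308 316 324 330 335
```

```text
[[0.1, -12.0, 0.1], [3.3, -26.3, 0.2], [10.0, -39.3, 0.3], [19.6, -50.3, 0.4], [31.6, -58.7, 0.6]]
[[13.7, -5.2, 0.1], [28.2, -7.0, 0.2], [40.6, -5.7, 0.3], [50.6, -2.7, 0.4], [58.2, 1.0, 0.5]]
[[6.9, 4.7, 0.1], [13.2, 10.3, 0.1], [18.5, 16.7, 0.2], [22.0, 22.0, 0.2], [24.4, 26.6, 0.3]]
```

To row units: 1.5 mm is 0.0019.

jog_arm:
  plan:
    - {"rotation":[0,0,0],"travel":[0,0.0019,0],"claw":-1}
    - {"rotation":[0,0,0],"travel":[0,0.0019,0],"claw":-1}

```text
clock: 20.88
ee_pos: [0.4759, -0.0459, 0.1191]
tcp_rot: [1.0, 0.005, -0.0, -0.0]
wrist_force: [-2.7, -0.8, 5.4]
opening: 0.0195
grip_force: 59.2
```

```bash
python3 an.py .5357 -.0405
```

```text
t 20.875 psi 174.8 r 60.01 z 119.1 Frad 2.8 Ftan(fwd+) -0.5 Fz 5.4 tau [0.07 0.26 0.  ]
```

To row units: -58.7 mm is -0.0734, -50.3 mm is -0.0629.

jog_arm:
  plan:
    - {"rotation":[0,0,0],"travel":[-0.0003,-0.015,0.0001],"claw":-1}
    - {"rotation":[0,0,0],"travel":[0.0038,-0.0329,0.0003],"claw":-1}
    - {"rotation":[0,0,0],"travel":[0.0121,-0.0491,0.0004],"claw":-1}
    - {"rotation":[0,0,0],"travel":[0.0241,-0.0629,0.0005],"claw":-1}
    - {"rotation":[0,0,0],"travel":[0.0391,-0.0734,0.0006],"claw":-1}

```text
clock: 21.5
ee_pos: [0.5076, 0.014, 0.1187]
tcp_rot: [1.0, 0.006, 0.0, 0.0]
wrist_force: [1.0, -4.3, 2.3]
opening: 0.0195
grip_force: 58.9
```

```bash
python3 an.py .5357 -.0405
```

```text
t 21.5 psi -117.3 r 61.32 z 118.7 Frad -4.3 Ftan(fwd+) -1.1 Fz 2.3 tau [-1.   -0.41 -0.  ]
```

To row units: 58.2 mm is 0.0728, 50.6 mm is 0.0633.

jog_arm:
  plan:
    - {"rotation":[0,0,0],"travel":[0.0171,-0.0065,0.0001],"claw":-1}
    - {"rotation":[0,0,0],"travel":[0.0353,-0.0088,0.0003],"claw":-1}
    - {"rotation":[0,0,0],"travel":[0.0508,-0.0071,0.0004],"claw":-1}
    - {"rotation":[0,0,0],"travel":[0.0633,-0.0034,0.0004],"claw":-1}
    - {"rotation":[0,0,0],"travel":[0.0728,0.0013,0.0004],"claw":-1}

```text
clock: 22.12
ee_pos: [0.5647, 0.0133, 0.1177]
tcp_rot: [1.0, 0.005, -0.001, -0.001]
wrist_force: [-3.4, 2.0, 1.5]
opening: 0.0197
grip_force: 58.9
```

```bash
python3 an.py .5357 -.0405
```

```text
t 22.125 psi -61.7 r 61.09 z 117.7 Frad 0.2 Ftan(fwd+) -3.9 Fz 1.5 tau [ 0.27  0.78 -0.  ]
```

To row units: 26.6 mm is 0.0333, 24.4 mm is 0.0305.

jog_arm:
  plan:
    - {"rotation":[0,0,0],"travel":[0.0086,0.0059,0.0003],"claw":-1}
    - {"rotation":[0,0,0],"travel":[0.0165,0.0129,0.0004],"claw":-1}
    - {"rotation":[0,0,0],"travel":[0.0231,0.0209,0.0006],"claw":-1}
    - {"rotation":[0,0,0],"travel":[0.0275,0.0275,0.0008],"claw":-1}
    - {"rotation":[0,0,0],"travel":[0.0305,0.0333,0.0009],"claw":-1}

```text
clock: 22.75
ee_pos: [0.5899, -0.0137, 0.1177]
tcp_rot: [1.0, 0.005, 0.0, -0.0]
wrist_force: [-1.8, 4.0, -1.3]
opening: 0.02
grip_force: 58.9
```

```bash
python3 an.py .5357 -.0405; for a in 334 340 346 352 358 364 370 376 382 388; do python3 rows.py $a $((a+3)) $((a+6)); done
```

```text
t 22.75 psi -26.3 r 60.47 z 117.7 Frad 0.1 Ftan(fwd+) -4.4 Fz -1.3 tau [ 0.95  0.19 -0.  ]
[[1.3, 2.9, 0.0], [2.5, 5.8, 0.1]]
[[1.0, 3.0, 0.0], [1.8, 6.0, 0.0]]
[[0.7, 3.1, 0.0], [1.2, 6.2, 0.0]]
[[0.4, 3.1, 0.0], [0.5, 6.3, 0.1]]
[[0.0, 3.1, 0.0], [-0.1, 6.3, 0.0]]
[[-0.3, 3.1, 0.0], [-0.8, 6.2, 0.1]]
[[-0.6, 3.1, 0.0], [-1.4, 6.1, 0.0]]
[[-0.9, 3.0, 0.0], [-2.0, 5.9, 0.0]]
[[-1.3, 2.9, 0.0], [-2.7, 5.7, 0.1]]
[[-1.5, 2.7, 0.0], [-3.2, 5.4, 0.0]]
```

To row units: 10.3 mm is 0.0129, 5.8 mm is 0.0073.

jog_arm:
  plan:
    - {"rotation":[0,0,0],"travel":[0.0016,0.0036,0.0006],"claw":-1}
    - {"rotation":[0,0,0],"travel":[0.0031,0.0073,0.0013],"claw":-1}
    - {"rotation":[0,0,0],"travel":[0.0044,0.011,0.0016],"claw":-1}
    - {"rotation":[0,0,0],"travel":[0.0049,0.0129,0.0019],"claw":-1}
    - {"rotation":[0,0,0],"travel":[0.0049,0.0129,0.0019],"claw":-1}

```text
clock: 23.38
ee_pos: [0.5941, -0.0237, 0.1167]
tcp_rot: [1.0, 0.005, 0.001, -0.0]
wrist_force: [-0.6, 5.6, 2.7]
opening: 0.0198
grip_force: 59.2
```

```bash
python3 an.py .5357 -.0405
```

```text
t 23.375 psi -16.1 r 60.77 z 116.7 Frad 0.9 Ftan(fwd+) -5.6 Fz 2.7 tau [1.01 0.01 0.01]
```

To row units: 5.2 mm is 0.0065, 2.6 mm is 0.0033.

jog_arm:
  plan:
    - {"rotation":[0,0,0],"travel":[0.0009,0.0033,0.0001],"claw":-1}
    - {"rotation":[0,0,0],"travel":[0.0015,0.0065,0.0003],"claw":-1}
    - {"rotation":[0,0,0],"travel":[0.0015,0.0065,0.0003],"claw":-1}

```text
clock: 23.75
ee_pos: [0.5954, -0.0289, 0.1166]
tcp_rot: [1.0, 0.005, 0.001, -0.0]
wrist_force: [-0.4, 5.8, 2.2]
opening: 0.0199
grip_force: 59.2
```

```bash
python3 an.py .5357 -.0405
```

```text
t 23.75 psi -11.0 r 60.82 z 116.6 Frad 0.7 Ftan(fwd+) -5.8 Fz 2.2 tau [ 1.05 -0.06  0.  ]
```

To row units: 5.2 mm is 0.0065, 2.6 mm is 0.0033.

jog_arm:
  plan:
    - {"rotation":[0,0,0],"travel":[0.0005,0.0033,0.0001],"claw":-1}
    - {"rotation":[0,0,0],"travel":[0.0009,0.0065,0.0003],"claw":-1}
    - {"rotation":[0,0,0],"travel":[0.0009,0.0065,0.0003],"claw":-1}

```text
clock: 24.12
ee_pos: [0.5962, -0.0341, 0.1164]
tcp_rot: [1.0, 0.005, 0.001, -0.0]
wrist_force: [0.4, 5.4, 1.7]
opening: 0.0198
grip_force: 59.2
```

```bash
python3 an.py .5357 -.0405
```

```text
t 24.125 psi -6.0 r 60.83 z 116.4 Frad 1.0 Ftan(fwd+) -5.3 Fz 1.7 tau [ 1.04 -0.05 -0.04]
```

To row units: 5.2 mm is 0.0065, 2.6 mm is 0.0033.

jog_arm:
  plan:
    - {"rotation":[0,0,0],"travel":[0.0003,0.0033,0.0001],"claw":-1}
    - {"rotation":[0,0,0],"travel":[0.0004,0.0065,0.0003],"claw":-1}
    - {"rotation":[0,0,0],"travel":[0.0004,0.0065,0.0003],"claw":-1}

```text
clock: 24.5
ee_pos: [0.5966, -0.0389, 0.1162]
tcp_rot: [1.0, 0.005, 0.001, -0.0]
wrist_force: [0.5, 6.6, 2.9]
opening: 0.0199
grip_force: 59.4
```

```bash
python3 an.py .5357 -.0405
```

```text
t 24.5 psi -1.5 r 60.88 z 116.2 Frad 0.7 Ftan(fwd+) -6.6 Fz 2.9 tau [ 1.41 -0.1   0.04]
```

To row units: 2.1 mm is 0.0026, 1.3 mm is 0.0016.

jog_arm:
  plan:
    - {"rotation":[0,0,0],"travel":[0,0.0016,0.0001],"claw":-1}
    - {"rotation":[0,0,0],"travel":[0,0.0026,0.0001],"claw":-1}
    - {"rotation":[0,0,0],"travel":[0,0.0026,0.0001],"claw":-1}

```text
clock: 24.88
ee_pos: [0.5966, -0.0405, 0.1161]
tcp_rot: [1.0, 0.006, 0.001, -0.001]
wrist_force: [0.6, 9.0, 3.6]
opening: 0.0197
grip_force: 59.5
```

```bash
python3 an.py .5357 -.0405
```

```text
t 24.875 psi -0.0 r 60.88 z 116.1 Frad 0.6 Ftan(fwd+) -9.0 Fz 3.6 tau [ 1.76 -0.11 -0.02]
```

To row units: 1.6 mm is 0.002, 1 mm is 0.0013.

jog_arm:
  plan:
    - {"rotation":[0,0,0],"travel":[0,0.0013,0],"claw":-1}
    - {"rotation":[0,0,0],"travel":[0,0.002,0],"claw":-1}
    - {"rotation":[0,0,0],"travel":[0,0.002,0],"claw":-1}

```text
clock: 25.25
ee_pos: [0.5966, -0.0418, 0.1162]
tcp_rot: [1.0, 0.006, 0.001, -0.001]
wrist_force: [0.2, 9.4, 3.0]
opening: 0.0199
grip_force: 59.5
```

```bash
python3 an.py .5357 -.0405
```

```text
t 25.25 psi 1.2 r 60.94 z 116.2 Frad -0.0 Ftan(fwd+) -9.4 Fz 3.0 tau [ 2.01 -0.14  0.01]
```

To row units: 2 mm is 0.0025, 1 mm is 0.0013.

jog_arm:
  plan:
    - {"rotation":[0,0,0],"travel":[0,0.0013,0],"claw":-1}
    - {"rotation":[0,0,0],"travel":[-0.0001,0.0025,0],"claw":-1}
    - {"rotation":[0,0,0],"travel":[-0.0001,0.0025,0],"claw":-1}

```text
clock: 25.62
ee_pos: [0.5965, -0.0438, 0.1161]
tcp_rot: [1.0, 0.006, 0.001, -0.001]
wrist_force: [1.2, 9.1, 3.7]
opening: 0.0192
grip_force: 59.5
```

```bash
python3 an.py .5357 -.0405
```

```text
t 25.625 psi 3.1 r 60.9 z 116.1 Frad 0.7 Ftan(fwd+) -9.1 Fz 3.7 tau [ 2.03 -0.09  0.04]
```

jog_arm:
  plan:
    - {"rotation":[0,0,0],"travel":[0,-0.0019,0],"claw":-1}
    - {"rotation":[0,0,0],"travel":[0,-0.0019,0],"claw":-0.2}
    - {"rotation":[0,0,0],"travel":[0,-0.0019,0],"claw":0.1}
    - {"rotation":[0,0,0],"travel":[0,-0.0019,0],"claw":0.1}

```text
clock: 26.12
ee_pos: [0.5959, -0.0441, 0.1154]
tcp_rot: [1.0, 0.005, -0.0, 0.0]
wrist_force: [0.1, -0.6, -0.2]
opening: 0.0468
grip_force: 0.0
```

To row units: -90 mm is -0.1125, -60 mm is -0.075.

jog_arm:
  plan:
    - {"rotation":[0,0,0],"travel":[0,0,-0.0125],"claw":0.1}
    - {"rotation":[0,0,0],"travel":[0,0,-0.0375],"claw":0.1}
    - {"rotation":[0,0,0],"travel":[0,0,-0.075],"claw":0.1}
    - {"rotation":[0,0,0],"travel":[0,0,-0.1125],"claw":0.1}

```text
clock: 26.62
ee_pos: [0.5963, -0.0436, 0.2083]
tcp_rot: [1.0, 0.005, 0.001, 0.0]
wrist_force: [0.3, -0.2, -1.2]
opening: 0.0468
grip_force: 0.0
```

To row units: 250 mm is 0.3125, 200 mm is 0.25.

jog_arm:
  plan:
    - {"rotation":[0,0,0],"travel":[-0.0375,0.0625,-0.05],"claw":0.1}
    - {"rotation":[0,0,0],"travel":[-0.075,0.125,-0.05],"claw":0.1}
    - {"rotation":[0,0,0],"travel":[-0.1125,0.1875,-0.05],"claw":0.1}
    - {"rotation":[0,0,0],"travel":[-0.15,0.25,-0.05],"claw":0.1}
    - {"rotation":[0,0,0],"travel":[-0.175,0.3125,-0.05],"claw":0.1}

```text
clock: 27.25
ee_pos: [0.4576, -0.2968, 0.2479]
tcp_rot: [1.0, 0.005, 0.001, 0.001]
wrist_force: [0.7, 0.4, 0.6]
opening: 0.0467
grip_force: 0.0
```

```bash
python3 - <<'E'
from h import *
exec(open("st.py").read())
im,d,P=cloud("top"); a=bot.grab_frame("scene")[0]
hsv=cv2.cvtColor(im,cv2.COLOR_BGR2HSV).astype(int)
r=((hsv[...,0]<6)|(hsv[...,0]>174))&(hsv[...,1]>180)&(P[...,2]>.09)&(np.hypot(P[...,0]-.536,P[...,1]+.04)<.09)
print("knob",r.sum(),np.median(P[r],0))
hb=(np.abs(P[...,0]-.536)<.014)&(np.abs(P[...,1]+.04)<.014)&(P[...,2]>.06)
print("hub z",np.percentile(P[hb][:,2],[10,50,70,90]).round(4))
cv2.imwrite("pics/p4.png",np.hstack([cv2.resize(im[150:230,290:370],(400,400)),cv2.resize(a[140:220,265:345],(400,400))]))
E
```

```text
{'clock': 27.25, 'ee_pos': [0.4576, -0.2968, 0.2479], 'tcp_rot': [1.0, 0.0052, 0.0011, 0.001], 'wrist_force': [0.672, 0.3545, 0.5953], 'ft_torque': [0.0046, -0.0369, -0.0004]}
knob 35 [ 0.5940453  -0.03435851  0.11423135]
hub z [0.0848 0.0962 0.0984 0.1007]
```

View pics/p4.png

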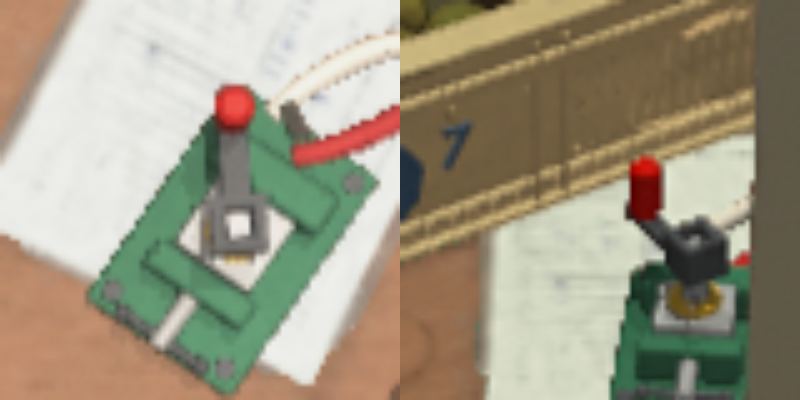

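The crank sits upright on the square, hub at left crop (237,225), knob at (235,107), and the gripper is clear. One averaged depth check of the seating comes next.

```bash
python3 - <<'E'
from h import *
L=[cloud("top") for _ in range(6)]
P=np.mean([l[2] for l in L],0); im=L[0][0]
hsv=cv2.cvtColor(im,cv2.COLOR_BGR2HSV).astype(int)
r=((hsv[...,0]<6)|(hsv[...,0]>174))&(hsv[...,1]>180)&(P[...,2]>.09)&(np.hypot(P[...,0]-.536,P[...,1]+.04)<.09)
print("knob top",np.percentile(P[r][:,2],[50,75,95]).round(4),P[r&(P[...,2]>.112)].mean(0).round(4))
hb=(np.abs(P[...,0]-.537)<.02)&(np.abs(P[...,1]+.039)<.02)&(P[...,2]>.094)&(P[...,2]<.106)
q=P[hb]; A=np.c_[q[:,:2]-q[:,:2].mean(0),np.ones(len(q))]; s=np.linalg.lstsq(A,q[:,2],rcond=None)[0]
print("hub",len(q),q.mean(0).round(4),"slope deg",np.degrees(s[:2]).round(1),cv2.minAreaRect((q[:,:2]*1000).astype(np.float32)))
arm=(P[...,0]>.558)&(P[...,0]<.58)&(np.abs(P[...,1]+.037)<.006)&(P[...,2]>.06); print("arm top z",np.median(P[arm][:,2]).round(4),arm.sum())
E
```

```text
knob top [0.1148 0.116  0.1903] [ 0.5934 -0.0351  0.1308]
hub 99 [ 0.537  -0.039   0.0978] slope deg [-0.5 -1.2] ((536.80078125, -39.51078796386719), (29.303808212280273, 28.939353942871094), 0.27873069047927856)
arm top z 0.0777 34
```

```bash
python3 -c "
from plant import bot
print(bot.job_done())"
```

```text
the job is handed in; nothing more can be done
None
```

The job is handed in: I put the crank on the tap's square, ran the tap half forward, quarter back, half forward, quarter back, then forward until the clutch just gave (under 0.1 rad of slip by my estimate), and let go. The last depth check shows the hub level and fully down on the shoulder, at about 27 s on the clock; I don't have the judging result.

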